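# Draw the parts cabinet's frosted door shut and hook it

## Robot

A 6-joint arm with a two-finger parallel gripper is mounted at the origin on the work surface. World frame = base frame: x ahead of the robot, y to its left, z up, the work surface at z = 0. Lengths are in m, angles in rad, forces in N, time in s.
With the tool pointing down it reaches from about 0.275 to 0.75 m from the base axis. Payload 10.2 kg.
Tool frame: the origin (TCP) lies at the very end of the fingers, on their centre line; the grasp point (between the pads) lies 19 mm behind it; z points along the fingers, y is the line along which they close (so a half turn about z gives the same grasp; the last joint's range is limited). The gripper opens to 88 mm and grips with 3 to 60 N. Pads are 18 mm wide; open, the fingers measure 123 mm over their backs; the gripper's body (75 mm by 187 mm) begins 45 mm behind the grasp point.
Start: joints at [-1.426, 0.313, 1.498, -0, 1.331, -0.223], TCP at [0.189, -0.49, 0.239] pointing down, gripper open.
Joint ranges: [-2.94, 2.94], [-0.97, 2.17], [0.19, 2.56], [-1.23, 4.37], [0.02, 3.11], [-2.88, 2.88]. Speed limits (rad/s): [2.39, 2.39, 3.01, 3.14, 3.14, 3.14].

## Interface

Orientations are given as a unit quaternion [x, y, z, w].
In Python, from plant import sense, read_camera, camera_params, hand_in, masks_of gives the robot as it stands.
- The arm moves only by the tool carry_out, never from a script. Its argument "targets" is a list of rows, each a list of 7 numbers: the turn, a rotation vector about the tool's x, y, z as a fraction of full scale, then the shift along the tool's x, y, z as a fraction of full scale, then the opening, from -1 (shut) to 1 (fully open). A call has 1 to 20 rows; each row shifts and turns the commanded pose from where the row before left it, along the tool's axes as they then stand; what a row does not reach is not made up. Full scale, the value 1, is 0.05 m for a shift and pi/4 rad for a turn. A row lasts 1/10 s, in which the tool goes at most 50 mm and 8.59 degrees, less where a joint would pass 70% of its speed; a pose out of reach is approached as far as the arm can. A call with a number of a shift or a turn outside -1 to 1 is refused whole. A call with a gripper value outside its range is refused whole. The fingers move at their own pace and stop on an object; "newtons" is the grip in N (left out, the last holds). Time passes only in rows, so rows that do not move let the fingers close. It gives the time, the measured TCP pose, the force, the opening and the grip force at its end, in the units of the state.
- sense(): the state, without advancing time (a new reading comes with each control period).
- read_camera(name): name is "scene" or "top" or "wrist"; returns the picture (420x560x3 uint8, blue, green, red); there is no depth.
- camera_params(name): a dict with "camera_matrix" (3x3 intrinsics, pixels), "eye" and "orientation" of the camera in the world. Camera axes: x right, y down, z forward; pixel columns grow to the right and rows downward; lengths in m; the calibration is good to about 2 mm. A picture is of the moment at which its call begins: read the wrist's pose just before it. camera_params takes no time and is no camera call; for the wrist camera it gives the pose at the moment of the call.
- hand_in(): hands the job in; it is judged then, once.
Trained networks look in the newest picture that a camera, given by its name, has taken for a name from the list of things; names that differ only in an ending like _2 or _b are one class to them, and where a whole thing is asked for, a point or a joint stands for the part that bears it (a point fixed in the world has none). Each returns a list of dicts, best first, with "conf" (0 to 1); they miss things now and then, are a little off and sometimes report something else, mostly with a low value. They report only what shows in the picture. A call takes as long as a camera call.
- masks_of(camera, query): "mask" (420x560 bool, what is visible of it) and "extent" ([centre column, centre row, width, height] in pixels, round what is visible of it).
The state is a dict: "time": time; "q": joint angles; "qd": joint speeds; "effort": joint torques, N m; "position": TCP position; "ee_rot": TCP orientation; "contact_force": force on the tool from outside, world axes, zero at the start; "moment": the same for the moment, N m; "grip_width": finger opening in m; "grasp_force": force on a finger pad.
Only numpy, scipy, OpenCV 4.12 (cv2) and the standard library are available. Lean on these libraries where they do the work, as an engineer would, in place of code of your own. Each camera call takes 0.05 s, during which the arm holds its last target. There are 200 camera calls.

## Task

Shut up the pad cabinet on the repair table: draw its sprung frosted sliding door fully closed and, only after that, swing the brass hook round until it rests fully home in the catch on the door, then let go. Do not knock the light bar above it, and leave the tools and other things lying about where they are.

Things in the scene. Friction and masses are not known exactly. Their poses are not given: they have to be found in the camera images.
- cabinet: Low dark teak cabinet fixed on the table, 260 (x) x 400 (y) x 70 mm high; origin under its centre on the table, x from the robot's side to the far side, y along its length, z up. The well in its top (120 x 130 mm, centred at x=10, y=20 mm) is closed by the sliding door. Pull plate, catch, hook pivot and closed hook all lie on the line x=30 mm.
- light_bar: Aluminium light bar over the cabinet, fixed to it, same origin and axes: runs along y, 420 mm long, x=38 to 66 mm, z=197 to 218 mm, on 14 mm posts at x=115, y=+-185 mm. It bars a hand straight above the pull plate or closed hook; a hand leaning 30 to 40 degrees back towards -x (fingers pointing down and to +x, closing along y) passes in front of it.
- door (a joint): Sliding door, m: 0 = fully closed at its stop (towards cabinet +y), up to 0.11 as it opens towards cabinet -y. A spring pulls it open with 0.4 to 1.5 N but rail friction (3 N) holds it where it is left; shutting takes about 5 N. Frosted acrylic panel 140 (x) x 150 (y) x 6 mm, top 76 mm above the table.
- door_pull (a point): Point to grip on the door's pull plate, 120 mm above the table: a steel plate standing upright on the door, 24 (x) x 10 (y) mm, from 79 to 136 mm above the table, to be pinched across its 10 mm with the fingers closing along cabinet y. Axes as the cabinet's. At door = 0 it is at cabinet x=30, y=-40 mm.
- catch (a point): Steel catch on the door, 16 mm wide in y, from 76 to 98 mm above the table, open towards cabinet -x; this point is the middle of its mouth, 88 mm above the table. With the door shut it is at cabinet x=30, y=80 mm and the hook's arm enters it from the -x side.
- hook (a joint): Brass hook on an upright hinge, rad: 0 = fully home in the catch (its stop), arm along cabinet -y from the pivot; grows to 1.8 as it opens towards cabinet -x (at pi/2 the arm points to cabinet -x). Light friction (about 0.7 N at the knob) keeps it where it is left. At value a the knob is at pivot + 120 mm x (-sin a, -cos a) in cabinet x, y.
- hook_knob (a point): Grip point on the hook's upright round knob, 120 mm above the table; knob 16 mm in diameter (18 mm flare near its top, 20 mm foot), 92 to 142 mm above the table, 120 mm from the pivot. The arm below is 14 mm wide, 84 to 92 mm above the table. The point turns with the hook; the knob is round, so the hand need not turn with it.
- hook_pivot (a point): Point on the hook's hinge axis, 120 mm above the table, at cabinet x=30, y=150 mm; axes as the cabinet's.
- burnisher: Burnisher with dark horn handle, 170 mm long, 19 mm thick, lying on the cabinet's near deck; origin under its middle. Leave alone.
- thumb_hook: Gold-lacquered thumb hook, 60 x 22 x 37 mm, on the cabinet's far deck behind the door; origin under its middle. Leave alone.
- spring_anvil: Steel spring anvil, 60 x 125 x 58 mm high, on the table to the left; origin under its foot. Leave alone.
- cup_gauge: Blue plastic key-cup gauge, a 140 x 30 mm strip with four discs, 18 mm high, on the table to the left; origin under its middle. Leave alone.
- screwdriver: Screwdriver lying on the table to the right. Leave alone.
- jar: Brown glass jar with lid, 64 mm wide, 70 mm high, on the table to the right; origin under it. Leave alone.
- mallet: Small hammer lying on the table to the right. Leave alone.

How it is judged:
By the outcome, as a careful person would: the job done as asked, in the order asked, and still so for the second after the job is handed in, with the robot touching nothing.
It also fails if it takes over 50 s, if anything falls off the work surface, if the arm or the gripper's body presses on something with over 40 N, if the wrist force passes 120 N, or if a joint passes its speed limit or range.

## Working session

There is one attempt and no reset: what is moved stays moved. The work goes in short steps, Python scripts to look and compute and a tool call to move; the robot and the scene stay as the last step left them, time stands still between calls to the robot, and variables do not carry over. Pictures are saved under pics/ and viewed, at most 10 in all, crops included, and the job is handed in when it is done.

Besides the shell and the picture viewer there is one more tool, called after "Emit:" as name(argument=value, ...) on one line, values as JSON. carry_out: Moves the arm, as the interface text tells. Shift numbers are shares of 0.05 m and turn numbers shares of pi/4 rad, none past 1 either way. Its arguments: {"type":"object","properties":{"targets":{"type":"array","items":{"type":"array","items":{"type":"number"}}},"newtons":{"type":"number"}},"required":["targets"]}

```bash
mkdir -p pics; ls; python3 - <<'E'
from plant import *
import cv2,numpy as np
a=read_camera("scene");b=read_camera("top")
cv2.imwrite("pics/s.png",a);cv2.imwrite("pics/t.png",b)
for c in("scene","top"):
    print(camera_params(c))
    for n in("cabinet","door","door_pull","catch","hook","hook_knob","light_bar"):
        print(c,n,[(round(d["conf"],2),[round(float(x)) for x in d["extent"]]) for d in masks_of(c,n)[:2]])
print(sense())
E
```

```text
pics
{'camera_matrix': array([[443.76450669,   0.        , 280.15572468],
       [  0.        , 443.76450669, 208.70164108],
       [  0.        ,   0.        ,   1.        ]]), 'eye': array([1.03125027, 0.47771826, 1.17469848]), 'orientation': array([ 0.3559837 ,  0.8885176 , -0.26990364, -0.10470957])}
scene cabinet [(0.68, [266, 242, 165, 138])]
scene door [(0.76, [255, 229, 70, 59])]
scene door_pull [(0.97, [255, 225, 73, 57])]
scene catch [(0.95, [256, 226, 66, 59])]
scene hook [(0.46, [311, 239, 19, 42])]
scene hook_knob [(0.67, [315, 238, 19, 47])]
scene light_bar [(0.84, [253, 235, 147, 121]), (0.66, [256, 227, 70, 55])]
{'camera_matrix': array([[437.87045376,   0.        , 279.07668744],
       [  0.        , 437.87045376, 211.5352109 ],
       [  0.        ,   0.        ,   1.        ]]), 'eye': array([ 0.39120728, -0.05911284,  1.45672022]), 'orientation': array([ 0.71066835, -0.70094492,  0.0370037 , -0.04751256])}
top cabinet [(0.97, [276, 190, 142, 112])]
top door [(0.57, [290, 193, 51, 42])]
top door_pull [(0.89, [290, 192, 51, 47]), (0.46, [285, 162, 16, 7])]
top catc
[... 169 characters left out ...]
 'q': array([-1.42644034e+00,  3.12890474e-01,  1.49770065e+00, -2.03465380e-07,
        1.33097989e+00, -2.23414606e-01]), 'qd': array([ 5.32188783e-04, -1.05967645e-04,  1.12646025e-05,  1.25896651e-03,
       -6.94418861e-04,  4.03402218e-04]), 'effort': array([ 2.27301520e-03, -4.02089989e+01, -2.52401000e+01,  6.95472979e-02,
        3.19816615e-02,  2.31373338e-05]), 'position': array([ 0.18873935, -0.48991136,  0.23872481]), 'ee_rot': array([ 9.83140681e-01,  1.82850763e-01, -5.26424612e-07,  1.08097804e-05]), 'contact_force': array([-0.44244939, -0.32674844, -0.55124705]), 'moment': array([ 0.01095603, -0.03318121, -0.05879291]), 'grasp_force': 0.0, 'grip_width': 0.08816757545147974}
```

```bash
python3 - <<'E'
import cv2
a=cv2.imread("pics/s.png")[150:330,160:380];b=cv2.imread("pics/t.png")[110:270,180:380]
cv2.imwrite("pics/s2.png",cv2.resize(a,None,fx=3.3,fy=3.3,interpolation=2));cv2.imwrite("pics/t2.png",cv2.resize(b,None,fx=3.7,fy=3.7,interpolation=2))
E
```

```text
(no output)
```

View pics/s2.png

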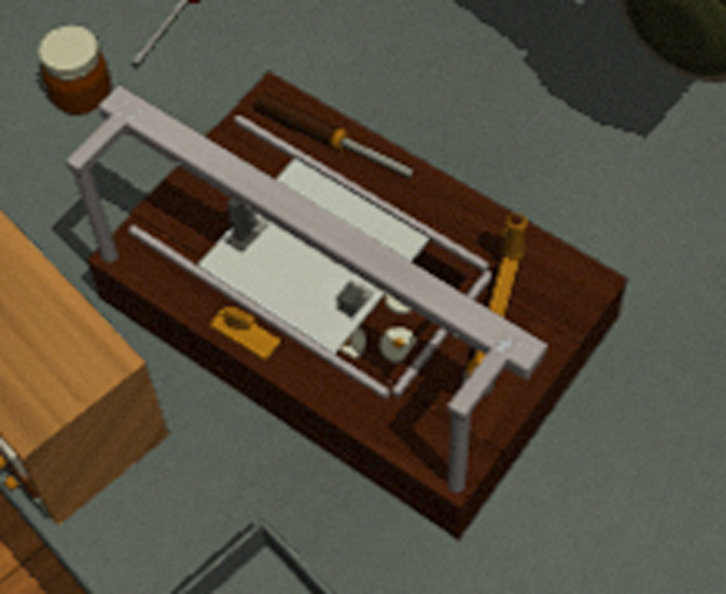

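View pics/t2.png

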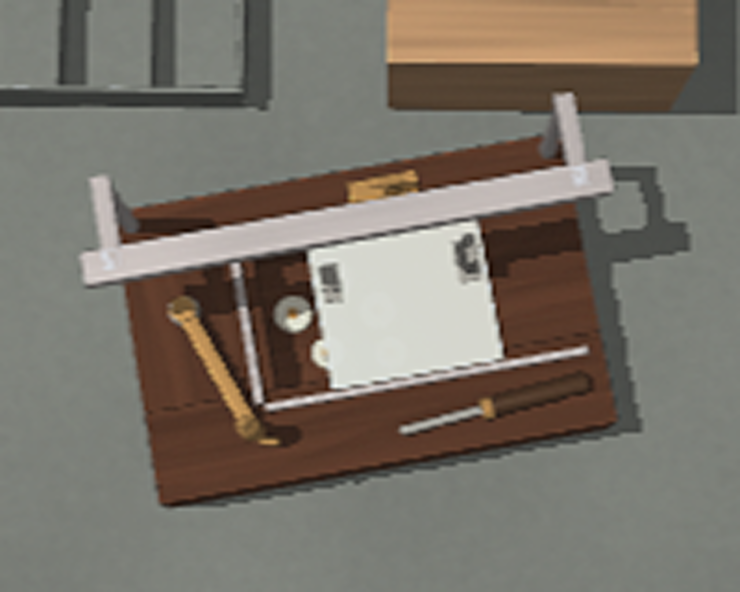

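View pics/t.png

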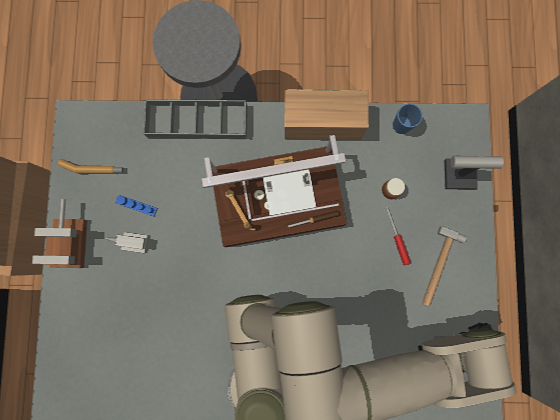

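The cabinet lies yawed about 10° with its hook open by about 70°. In the enlarged top crop the pivot is at (183,308), the knob near (250,428) and the pull plate near (467,255). The door is partly open, and the hammer and tools are clear of it. I'll fit the cabinet pose, door value and hook angle from these points.

```bash
cat > h.py <<'E'
import numpy as np
from scipy.spatial.transform import Rotation as R
from scipy.optimize import least_squares
from plant import *
def proj(P,c):
    q=R.from_quat(c["orientation"]).as_matrix().T@(np.asarray(P)-c["eye"]); u=c["camera_matrix"]@q
    return u[:2]/u[2]
def pose(p):
    M=R.from_euler("z",p[2]).as_matrix(); return lambda P: M@np.array(P)+[p[0],p[1],0]
E
cat > fit.py <<'E'
from h import *
ct,cs=camera_params("top"),camera_params("scene")
T=lambda u,v:np.array([180+u/3.7,110+v/3.7]); S=lambda u,v:np.array([160+u/3.3,150+v/3.3])
F=lambda *P:lambda p:P
hk=lambda z:lambda p:(.03-.12*np.sin(p[4]),.15-.12*np.cos(p[4]),z)
dp=lambda x,y,z:lambda p:(x,y-p[3],z)
O=[(ct,T(162,505),F(-.13,.2,.07)),(ct,T(615,422),F(-.13,-.2,.07)),(ct,T(80,253),F(.066,.21,.218)),(ct,T(86,285),F(.038,.21,.218)),(ct,T(607,158),F(.066,-.21,.218)),(ct,T(612,190),F(.038,-.21,.218)),
(cs,S(458,540),F(.13,.2,0)),(cs,S(628,283),F(-.13,.2,.07)),(cs,S(268,72),F(-.13,-.2,.07)),(cs,S(90,260),F(.13,-.2,.07)),(cs,S(546,347),F(.038,.21,.218)),(cs,S(123,87),F(.038,-.21,.218)),
(ct,T(330,390),dp(-.06,.095,.076)),(ct,T(503,358),dp(-.06,-.055,.076)),(cs,S(332,355),dp(.08,.095,.076)),(cs,S(200,264),dp(.08,-.055,.076)),
(ct,T(253,428),hk(.12)),(cs,S(516,217),hk(.142))]
f=lambda p:np.concatenate([proj(pose(p)(g(p)),c)-uv for c,uv,g in O])
r=least_squares(f,[.47,-.05,.17,.05,1.2],loss="soft_l1")
print(r.x);print(f(r.x).reshape(-1,2).round(1))
np.save("p.npy",r.x)
for n,g in [("pull",dp(.03,-.04,.12)),("catch",dp(.03,.08,.088)),("knob",hk(.12)),("pivot",F(.03,.15,.12))]:
    P=pose(r.x)(g(r.x)); print(n,P.round(4),((proj(P,ct)-[180,110])*3.7).round(),((proj(P,cs)-[160,150])*3.3).round())
E
python3 fit.py
```

```text
[ 0.60973496 -0.02943151  0.19181661  0.05835529  1.21402958]
[[-1.9 -0. ]
 [-0.1  0.1]
 [-1.4 -0.4]
 [-1.5  0.4]
 [-0.7 -0.3]
 [-0.1  0.4]
 [-0.2 -0.2]
 [-0.3 -2. ]
 [-0.4 -0.9]
 [-1.8 -0.5]
 [ 0.4 -1.4]
 [-1.8 -1.5]
 [-0.4  0.1]
 [-0.7  0.4]
 [ 0.1 -0.8]
 [-1.5 -0. ]
 [-1.8 -0.5]
 [-0.7  0.4]]
pull [ 0.6579 -0.1203  0.12  ] [467. 251.] [240. 205.]
catch [ 0.6351 -0.0025  0.088 ] [327. 283.] [353. 294.]
knob [0.5082 0.061  0.12  ] [246. 426.] [512. 232.]
pivot [0.6106 0.1235 0.12  ] [175. 303.] [480. 354.]
```

```bash
cat >> h.py <<'E'
TILT=np.radians(38)
def target(p,G,back=0.,tilt=TILT):
    """world TCP + rotation for grasp point G (cabinet frame)"""
    s,c=np.sin(tilt),np.cos(tilt)
    M=np.array([[c,0,s],[0,-1,0],[s,0,-c]])  # columns x,y,z tool
    z=M[:,2]; W=R.from_euler("z",p[2]).as_matrix()
    return pose(p)(np.array(G)+z*(.019-back)), R.from_matrix(W@M)
def plan(p,G,back=0.):
    s=sense();r0=R.from_quat(s["ee_rot"]);t,rt=target(p,G,back)
    d=t-s["position"]
    print("t",round(s["time"],2),"shift now-axes",(r0.inv().apply(d)/.05).round(2),"turn",((r0.inv()*rt).as_rotvec()/(np.pi/4)).round(3),"shift final-axes",(rt.inv().apply(d)/.05).round(2))
E
python3 -c "
from h import *
p=np.load('p.npy'); plan(p,(.03,-.04-p[3],.12),.15)"
```

```text
t 0.8 shift now-axes [ 9.83 -3.81  0.31] turn [-0.074  0.842  0.216] shift final-axes [ 6.91 -5.47  5.79]
```

Emit:
carry_out(targets=[[0,0,0,0.3,-0.12,0,0.2],[0,0,0,0.6,-0.24,0,0.2],[0,0,0,0.6,-0.24,0,0.2],[0,0,0,0.6,-0.24,0,0.2],[0,0,0,0.6,-0.24,0,0.2],[0,0,0,0.6,-0.24,0,0.2],[0,0,0,0.6,-0.24,0,0.2],[0,0,0,0.6,-0.24,0,0.2],[0,0,0,0.6,-0.24,0,0.2],[0,0,0,0.6,-0.24,0,0.2],[0,0,0,0.6,-0.24,0,0.2],[-0.01,0.12,0.03,0.6,-0.24,0,0.2],[-0.01,0.12,0.03,0,0,0,0.2],[-0.01,0.12,0.03,0,0,0,0.2],[-0.01,0.12,0.03,0,0,0,0.2],[-0.01,0.12,0.03,0,0,0,0.2],[-0.01,0.12,0.03,0,0,0,0.2],[-0.01,0.12,0.03,0,0,0,0.2],[0,0,0,0,0,0,0.2]])

```text
time: 2.7
position: [0.4602, -0.2361, 0.2379]
ee_rot: [0.941, 0.092, 0.323, -0.034]
contact_force: [-1.4, 0.3, 0.8]
grip_width: 0.0527
grasp_force: 0.0
```

```bash
python3 -c "
from h import *
import cv2
p=np.load('p.npy'); plan(p,(.03,-.04-p[3],.12),.15)
c=camera_params('wrist');a=read_camera('wrist');
f=pose(p)
for n,P in dict(plate_top=(.03,-.04-p[3],.136),plate_bot=(.03,-.04-p[3],.079),knobtop=(.03-.12*np.sin(p[4]),.15-.12*np.cos(p[4]),.142),barend=(.038,.21,.197),doorA=(-.06,.095-p[3],.076),doorB=(-.06,-.055-p[3],.076)).items():
    u=proj(f(P),c); print(n,u.round(1)); cv2.drawMarker(a,tuple(int(x) for x in u),(0,0,255),0,10)
cv2.imwrite('pics/w1.png',a)"
```

```text
t 2.7 shift now-axes [ 1.96 -1.51  1.9 ] turn [-0.007  0.003  0.   ] shift final-axes [ 1.96 -1.52  1.9 ]
plate_top [208.3  77.5]
plate_bot [218.2 112.2]
knobtop [-30.4 169.4]
barend [-150.5   20.4]
doorA [ 93.  179.6]
doorB [226.1 179.6]
```

View pics/w1.png

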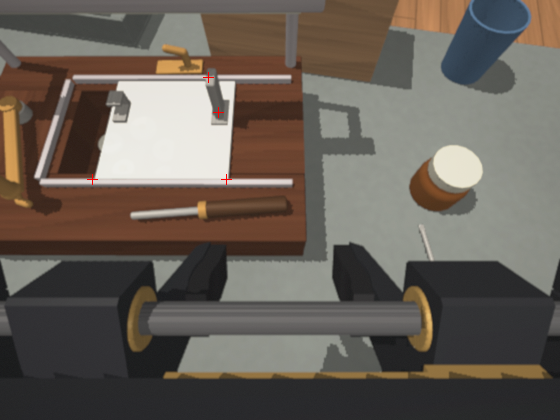

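The wrist view agrees with the fit to within about 4 px: the plate top shows at (212,70) and is predicted at (208,77). The camera is well clear of the bar.

Emit:
carry_out(targets=[[0,0,0,0.4,-0.3,0.4,0.2],[0,0,0,0.4,-0.3,0.4,0.2],[0,0,0,0.4,-0.3,0.4,0.2],[0,0,0,0.4,-0.3,0.4,0.2],[0,0,0,0.36,-0.32,0.4,0.2],[0,0,0,0,0,0.4,0.2],[0,0,0,0,0,0,0.2]])

```text
time: 3.45
position: [0.5951, -0.1307, 0.203]
ee_rot: [0.942, 0.095, 0.321, -0.034]
contact_force: [0.5, -0.8, 0.8]
grip_width: 0.0528
grasp_force: 0.0
```

```bash
python3 -c "
from h import *
import cv2
p=np.load('p.npy'); plan(p,(.03,-.04-p[3],.12),.0)
c=camera_params('wrist');a=read_camera('wrist');
f=pose(p)
print(c)
for n,P in dict(plate_top=(.03,-.04-p[3],.136),plate_bot=(.03,-.04-p[3],.079),doorA=(-.06,.095-p[3],.076),doorB=(-.07,-.055-p[3],.076)).items():
    u=proj(f(P),c); print(n,u.round(1)); cv2.drawMarker(a,tuple(int(x) for x in u),(0,0,255),0,10)
s=sense();r=R.from_quat(s['ee_rot'])
for P in ((0,0,0),(0,0,-.019)):
    print('tcp',proj(s['position']+r.apply(P),c))
cv2.imwrite('pics/w2.png',a)"
```

```text
t 3.45 shift now-axes [-0.01  0.05  2.47] turn [-0.01   0.006  0.007] shift final-axes [-0.02  0.03  2.47]
{'camera_matrix': array([[319.70096246,   0.        , 279.33693751],
       [  0.        , 319.70096246, 204.99861021],
       [  0.        ,   0.        ,   1.        ]]), 'eye': array([ 0.56241225, -0.13813873,  0.3632409 ]), 'orientation': array([ 0.76008176, -0.62189734,  0.11769936, -0.14719469])}
plate_top [282.5 197. ]
plate_bot [282.2 220.9]
doorA [122.  321.8]
doorB [299.6 336.2]
tcp [280.73095395 261.77410239]
tcp [280.83050022 280.91713403]
```

View pics/w2.png

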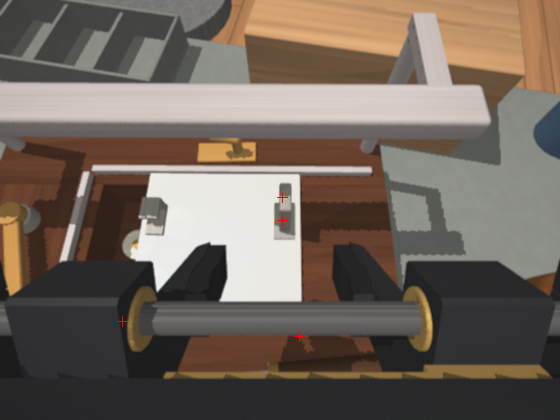

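The plate top appears at (285,190) against a prediction of (282.5,197), so the plate is really about 5 mm farther in +x and 2 mm in -y. I'll correct for this, advance and grip.

Emit:
carry_out(targets=[[0,0,0,0.07,0.09,0.3,0.2],[0,0,0,0,0,0.5,0.2],[0,0,0,0,0,0.5,0.2],[0,0,0,0,0,0.5,0.2],[0,0,0,0,0,0.4,0.2],[0,0,0,0,0,0.3,0.2],[0,0,0,0,0,0,0.2]])

```text
time: 4.2
position: [0.6732, -0.1215, 0.1072]
ee_rot: [0.941, 0.093, 0.322, -0.033]
contact_force: [-0.1, -0.3, 1.3]
grip_width: 0.0528
grasp_force: 0.0
```

Emit:
carry_out(targets=[[0,0,0,0,0,0,-1],[0,0,0,0,0,0,-1],[0,0,0,0,0,0,-1],[0,0,0,0,0,0,-1],[0,0,0,0,0,0,-1],[0,0,0,0,0,0,-1]], newtons=25)

```text
time: 4.8
position: [0.673, -0.1215, 0.108]
ee_rot: [0.941, 0.093, 0.323, -0.033]
contact_force: [-2.9, 1.9, 2.7]
grip_width: 0.0095
grasp_force: 25.0
```

Emit:
carry_out(targets=[[0,0,0,0,-0.06,0,-1],[0,0,0,0,-0.12,0,-1],[0,0,0,0,-0.12,0,-1],[0,0,0,0,-0.12,0,-1],[0,0,0,0,-0.12,0,-1],[0,0,0,0,-0.12,0,-1],[0,0,0,0,-0.12,0,-1],[0,0,0,0,-0.12,0,-1],[0,0,0,0,-0.1,0,-1],[0,0,0,0,0,0,-1]])

```text
time: 5.8
position: [0.6633, -0.0714, 0.1081]
ee_rot: [0.941, 0.093, 0.323, -0.033]
contact_force: [2.9, 0.9, 2.3]
grip_width: 0.0094
grasp_force: 25.0
```

Emit:
carry_out(targets=[[0,0,0,0,-0.04,0,-1],[0,0,0,0,-0.04,0,-1],[0,0,0,0,0,0,-1]])

```text
time: 6.1
position: [0.6628, -0.0686, 0.1081]
ee_rot: [0.941, 0.093, 0.323, -0.033]
contact_force: [3.9, -1.6, 1.7]
grip_width: 0.0097
grasp_force: 25.0
```

Emit:
carry_out(targets=[[0,0,0,0,-0.04,0,-1],[0,0,0,0,-0.04,0,-1],[0,0,0,0,0,0,-1]])

```text
time: 6.4
position: [0.662, -0.0648, 0.1081]
ee_rot: [0.941, 0.093, 0.323, -0.032]
contact_force: [4.7, -2.5, 0.7]
grip_width: 0.0098
grasp_force: 25.0
```

Emit:
carry_out(targets=[[0,0,0,0,-0.04,0,-1],[0,0,0,0,-0.02,0,-1],[0,0,0,0,0,0,-1]])

```text
time: 6.7
position: [0.6615, -0.062, 0.1081]
ee_rot: [0.941, 0.093, 0.323, -0.032]
contact_force: [5.0, -3.3, 0.8]
grip_width: 0.0098
grasp_force: 25.0
```

Emit:
carry_out(targets=[[0,0,0,0,-0.04,0,-1],[0,0,0,0,-0.04,0,-1],[0,0,0,0,0,0,-1]])

```text
time: 7.0
position: [0.6613, -0.0611, 0.1081]
ee_rot: [0.941, 0.091, 0.324, -0.03]
contact_force: [8.9, -16.0, -5.1]
grip_width: 0.0096
grasp_force: 25.0
```

Emit:
carry_out(targets=[[0,0,0,0,-0.04,0,-1],[0,0,0,0,-0.02,0,-1],[0,0,0,0,0,0,-1]])

```text
time: 7.3
position: [0.6613, -0.0607, 0.1082]
ee_rot: [0.941, 0.09, 0.325, -0.027]
contact_force: [11.4, -26.7, -8.7]
grip_width: 0.0097
grasp_force: 25.1
```

Emit:
carry_out(targets=[[0,0,0,0,0.05,0,-1],[0,0,0,0,0.05,0,-1],[0,0,0,0,0,0,-1]])

```text
time: 7.6
position: [0.6614, -0.0617, 0.1081]
ee_rot: [0.941, 0.092, 0.324, -0.031]
contact_force: [7.4, -8.7, -1.8]
grip_width: 0.0097
grasp_force: 25.0
```

```bash
python3 -c "
from h import *
p=np.load('p.npy');s=sense();r=R.from_quat(s['ee_rot'])
g=s['position']-r.apply([0,0,.019]);print(g,s['contact_force'])
W=R.from_euler('z',p[2]); print('cab',W.inv().apply(g-[p[0],p[1],0]))"
```

```text
[ 0.64993829 -0.06398517  0.12305855] [ 7.42348632 -8.74617517 -1.76972307]
cab [ 0.03287859 -0.04158439  0.12305855]
```

Emit:
carry_out(targets=[[0,0,0,0,0,0,0.1],[0,0,0,0,0,0,0.1],[0,0,0,0,0,0,0.1],[0,0,0,0,0,0,0.1],[0,0,0,0,0,-0.3,0.1],[0,0,0,0,0,-0.6,0.1],[0,0,0,0,0,-0.6,0.1],[0,0,0,0,0,-0.6,0.1],[0,0,0,0,0,-0.6,0.1],[0,0,0,0,0,-0.3,0.1],[0,0,0,0,0,0,0.1]])

```text
time: 8.7
position: [0.5703, -0.0783, 0.228]
ee_rot: [0.941, 0.093, 0.324, -0.032]
contact_force: [-1.1, 0.5, -0.0]
grip_width: 0.0483
grasp_force: 0.0
```

```bash
python3 -c "
from h import *
import cv2
p=np.load('p.npy'); p[0]+=.003;p[1]-=.0015;p[3]=0;np.save('p.npy',p)
kn=(.03-.12*np.sin(p[4]),.15-.12*np.cos(p[4]))
plan(p,(*kn,.12),.10)
c=camera_params('wrist');a=read_camera('wrist')
f=pose(p)
for n,P in dict(plate_top=(.03,-.04,.136),knobtop=(*kn,.142),piv=(.03,.15,.092),catch=(.03,.08,.098),doorA=(.08,.095,.076),doorB=(.08,-.055,.076)).items():
    u=proj(f(P),c); print(n,u.round(1)); cv2.drawMarker(a,tuple(int(x) for x in u),(0,0,255),0,8)
cv2.imwrite('pics/w3.png',a)"
```

```text
t 8.7 shift now-axes [-1.82 -2.94 -0.3 ] turn [-0.003 -0.     0.005] shift final-axes [-1.83 -2.93 -0.31]
plate_top [281.6 191.1]
knobtop [ 75.1 329.6]
piv [ 90.4 208.9]
catch [158.5 206.9]
doorA [158.6 172. ]
doorB [295.  172.4]
```

View pics/w3.png

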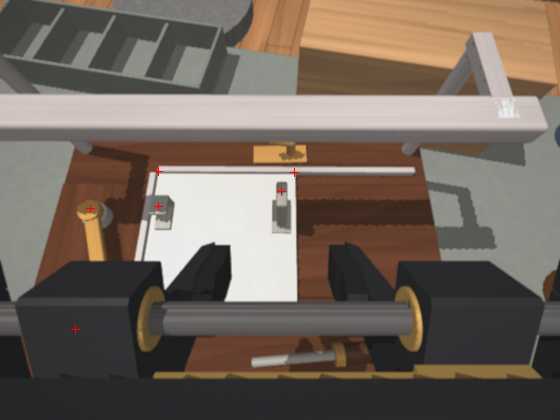

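The plate top is at (282,186) and the door edge is flush at the left frame, at about (155,172), so the door is shut. The model fits to about 3 mm. Next I'll move above the knob.

Emit:
carry_out(targets=[[0,0,0,-0.2,-0.3,0,0.1],[0,0,0,-0.35,-0.55,-0.06,0.1],[0,0,0,-0.35,-0.55,-0.06,0.1],[0,0,0,-0.35,-0.55,-0.06,0.1],[0,0,0,-0.35,-0.55,-0.06,0.1],[0,0,0,-0.2,-0.43,-0.06,0.1],[0,0,0,0,0,0,0.1]])

```text
time: 9.45
position: [0.4614, 0.0521, 0.1814]
ee_rot: [0.942, 0.094, 0.321, -0.034]
contact_force: [-0.6, -0.7, -0.4]
grip_width: 0.0483
grasp_force: 0.0
```

```bash
python3 -c "
from h import *
import cv2
p=np.load('p.npy')
kn=(.03-.12*np.sin(p[4]),.15-.12*np.cos(p[4]))
plan(p,(*kn,.12),.0)
c=camera_params('wrist');a=read_camera('wrist')
f=pose(p)
for n,P in dict(knobtop=(*kn,.142),piv=(.03,.15,.092),catch=(.03,.08,.098)).items():
    u=proj(f(P),c); print(n,u.round(1)); cv2.drawMarker(a,tuple(int(x) for x in u),(0,0,255),0,8)
cv2.imwrite('pics/w4.png',a)"
```

```text
t 9.45 shift now-axes [0.04 0.06 1.97] turn [-0.01   0.006  0.006] shift final-axes [0.04 0.05 1.97]
knobtop [283.4 199.4]
piv [239.4 110.6]
catch [313.5 106.7]
```

View pics/w4.png

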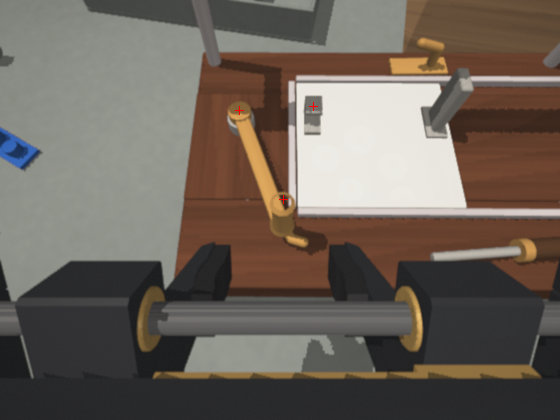

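The knob top is at (283,201), right on the predicted mark and centred between the fingers. I'll descend and grip gently.

Emit:
carry_out(targets=[[0,0,0,0.04,0.05,0.3,0.1],[0,0,0,0,0,0.4,0.1],[0,0,0,0,0,0.4,0.1],[0,0,0,0,0,0.4,0.1],[0,0,0,0,0,0.3,0.1],[0,0,0,0,0,0.1,0.1],[0,0,0,0,0,0,0.1]])

```text
time: 10.2
position: [0.5228, 0.0589, 0.1087]
ee_rot: [0.941, 0.093, 0.322, -0.033]
contact_force: [-0.5, -0.1, 0.4]
grip_width: 0.0484
grasp_force: 0.0
```

Emit:
carry_out(targets=[[0,0,0,0,0,0,-1],[0,0,0,0,0,0,-1],[0,0,0,0,0,0,-1],[0,0,0,0,0,0,-1],[0,0,0,0,0,0,-1]], newtons=8)

```text
time: 10.7
position: [0.5224, 0.0594, 0.1097]
ee_rot: [0.941, 0.093, 0.323, -0.033]
contact_force: [0.2, 0.3, 0.9]
grip_width: 0.0155
grasp_force: 8.0
```

```bash
python3 -c "
from h import *
p=np.load('p.npy');s=sense();r=R.from_quat(s['ee_rot'])
g=s['position']-r.apply([0,0,.019]);W=R.from_euler('z',p[2]); c=W.inv().apply(g-[p[0],p[1],0]);print('cab',c,s['contact_force'],s['grip_width'])
a0=np.arccos((.15-c[1])/.12);print('a from y',a0,'x pred',.03-.12*np.sin(a0), 'p4',p[4])
# arc steps in tool units, cabinet frame -> tool
A=np.linspace(a0,0,13);K=np.c_[.03-.12*np.sin(A),.15-.12*np.cos(A),0*A]
print((r.inv().apply(W.apply(np.diff(K,axis=0)))/.05).round(3))"
```

```text
cab [-0.08311895  0.10580876  0.1246533 ] [0.15583741 0.27755648 0.91310131] 0.015495461428837962
a from y 1.1936591743265645 x pred -0.08156672607114135 p4 1.2140295832512917
[[0.077 0.218 0.06 ]
 [0.094 0.207 0.073]
 [0.11  0.194 0.085]
 [0.124 0.179 0.096]
 [0.138 0.163 0.107]
 [0.15  0.145 0.116]
 [0.16  0.125 0.125]
 [0.169 0.104 0.132]
 [0.177 0.083 0.137]
 [0.182 0.06  0.142]
 [0.186 0.037 0.145]
 [0.188 0.013 0.146]]
```

Emit:
carry_out(targets=[[0,0,0,0.04,0.11,0.03,-1],[0,0,0,0.04,0.11,0.03,-1],[0,0,0,0.09,0.21,0.07,-1],[0,0,0,0.11,0.19,0.085,-1],[0,0,0,0.125,0.18,0.095,-1],[0,0,0,0.14,0.16,0.105,-1],[0,0,0,0,0,0,-1]])

```text
time: 11.4
position: [0.5665, 0.0178, 0.1094]
ee_rot: [0.941, 0.092, 0.323, -0.032]
contact_force: [0.1, -1.1, 1.5]
grip_width: 0.0159
grasp_force: 8.0
```

Emit:
carry_out(targets=[[0,0,0,0.15,0.145,0.115,-1],[0,0,0,0.16,0.125,0.125,-1],[0,0,0,0.17,0.105,0.13,-1],[0,0,0,0,0,0,-1]])

```text
time: 11.8
position: [0.5992, 0.0064, 0.1094]
ee_rot: [0.941, 0.093, 0.323, -0.033]
contact_force: [0.9, 0.1, 0.5]
grip_width: 0.0153
grasp_force: 8.0
```

```bash
cat > c.py <<'E'
from h import *
p=np.load('p.npy');s=sense();r=R.from_quat(s['ee_rot'])
g=s['position']-r.apply([0,0,.019]);W=R.from_euler('z',p[2]); c=W.inv().apply(g-[p[0],p[1],0]);print('cab',c,'F cab',W.inv().apply(s['contact_force']),s['grip_width'])
print('a from y',np.arccos(min(1,(.15-c[1])/.12)),'a from x',np.arcsin((.03-c[0])/.12),"radius",np.hypot(c[0]-.03,c[1]-.15))
E
python3 c.py
```

```text
cab [-0.01782473  0.03915658  0.12439578] F cab [ 0.88210215 -0.05460494  0.50451609] 0.015281928383076984
a from y 0.39318050243316593 a from x 0.4099237389465716 radius 0.12072062345383057
```

Emit:
carry_out(targets=[[0,0,0,0.18,0.075,0.14,-1],[0,0,0,0.18,0.055,0.14,-1],[0,0,0,0.16,0.03,0.125,-1],[0,0,0,0.1,0.01,0.08,-1],[0,0,0,0,0,0,-1]])

```text
time: 12.3
position: [0.6392, 0.0054, 0.1095]
ee_rot: [0.941, 0.093, 0.323, -0.032]
contact_force: [1.4, -4.7, -1.2]
grip_width: 0.0152
grasp_force: 8.0
```

```bash
python3 c.py
```

```text
cab [0.02124459 0.03057865 0.12449894] F cab [ 0.4887483  -4.88617404 -1.22982912] 0.01523874532279097
a from y 0.09824401722103404 a from x 0.07302664153076602 radius 0.11974187498056524
```

Emit:
carry_out(targets=[[0,0,0,0.06,0.02,0.045,-1],[0,0,0,0.06,0.02,0.045,-1],[0,0,0,0,0,0,-1]], newtons=15)

```text
time: 12.6
position: [0.6465, 0.0064, 0.1095]
ee_rot: [0.941, 0.093, 0.323, -0.034]
contact_force: [-1.2, 3.4, -0.3]
grip_width: 0.015
grasp_force: 15.0
```

Emit:
carry_out(targets=[[0,0,0,0.04,0,0.03,-1],[0,0,0,0.04,0,0.03,-1],[0,0,0,0,0,0,-1]])

```text
time: 12.9
position: [0.6506, 0.0071, 0.1092]
ee_rot: [0.942, 0.093, 0.322, -0.033]
contact_force: [-11.8, 2.6, 4.8]
grip_width: 0.0145
grasp_force: 15.0
```

```bash
python3 c.py
```

```text
cab [0.03279915 0.03003706 0.12425448] F cab [-11.10087446   4.84095842   4.75165691] 0.014514546645561495
a from y 0.024852581932018843 a from x -0.023328354423543075 radius 0.11999559530296214
```

Emit:
carry_out(targets=[[0,0,0,0.04,0,0.03,-1],[0,0,0,0,0,0,-1]])

```text
time: 13.1
position: [0.6528, 0.0075, 0.1091]
ee_rot: [0.942, 0.093, 0.322, -0.033]
contact_force: [-14.4, 0.7, 5.4]
grip_width: 0.0138
grasp_force: 15.6
```

```bash
python3 c.py
```

```text
cab [0.03500914 0.03000587 0.12412031] F cab [-13.9668704    3.43258525   5.38366764] 0.013750893975481257
a from y 0.009894905097105708 a from x -0.04175493267070741 radius 0.12009863279200433
```

Emit:
carry_out(targets=[[0,0,0,0,0,0,0],[0,0,0,0,0,0,0],[0,0,0,0,0,0,0],[0,0,0,0,0,0,0],[0,0,0,0,0,-0.2,0],[0,0,0,0,0,-0.5,0],[0,0,0,0,0,-0.5,0],[0,0,0,0,0,-0.5,0],[0,0,0,0,0,-0.5,0],[0,0,0,0,0,-0.3,0],[0,0,0,0,0,0,0]])

```text
time: 14.2
position: [0.5786, -0.0087, 0.2108]
ee_rot: [0.941, 0.093, 0.325, -0.032]
contact_force: [-0.5, 0.5, -0.3]
grip_width: 0.0443
grasp_force: 0.0
```

```bash
python3 c.py; python3 -c "
from h import *
import cv2
p=np.load('p.npy')
c=camera_params('wrist');a=read_camera('wrist')
f=pose(p)
for P in ((.03,.03,.142),(.03,.15,.092),(.03,-.04,.136),(.08,.095,.076)):
    u=proj(f(P),c); print(u.round(1)); cv2.drawMarker(a,tuple(int(x) for x in u),(0,0,255),0,6)
cv2.imwrite('pics/w5.png',cv2.resize(a[100:310,100:380],None,fx=2.8,fy=2.8))"
```

```text
cab [-0.04102554  0.02827168  0.22573955] F cab [-0.40165764  0.61085561 -0.29194904] 0.04425476846200827
a from y 0.0 a from x 0.6333886639878197 radius 0.1409340646018031
[277.4 203.9]
[147.2 224.1]
[366. 207.]
[214.6 182.9]
```

View pics/w5.png

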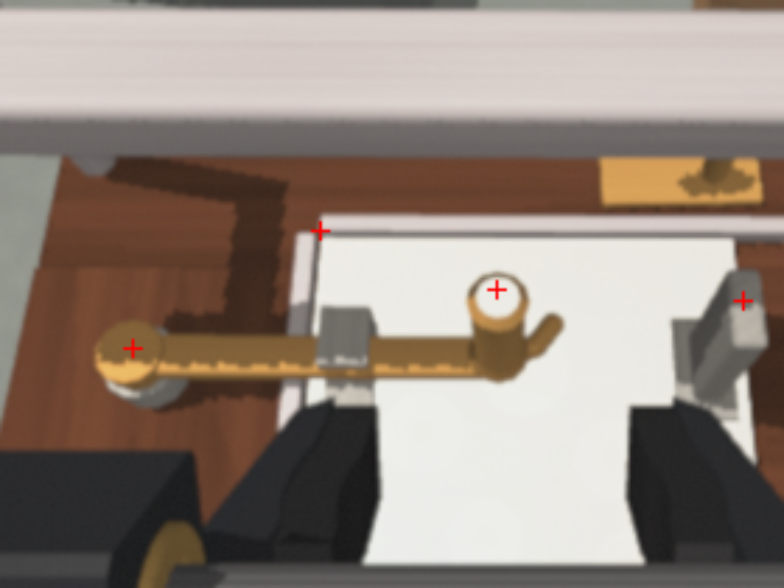

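The hook arm lies in the catch, parallel to the frame. The knob, at about (497,293) in the crop, sits on the predicted home mark, and the door edge is still flush at the frame. The hand is clear of everything.

```bash
python3 -c "
from plant import hand_in
print(hand_in())"
```

```text
the job is handed in; nothing more can be done
None
```

The door was drawn shut against its stop, then the hook was swung home into the catch and let go; the job was handed in at about 14 s with the hand clear, and I saw no contact with the light bar or the other things.

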